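# Line up the pillar candles by height

### The arm

A 7-joint arm with a two-finger parallel gripper is mounted at the origin on the work surface. World frame = base frame: x ahead of the robot, y to its left, z up, the work surface at z = 0. Lengths are in m, angles in rad, forces in N, time in s.
With the tool pointing down it reaches from about 0.4 to 0.875 m from the base axis. Payload 4.4 kg.
Tool frame: the origin (TCP) lies on the mounting face of the last link; the fingertips stand 173 mm ahead of it and the grasp point (between the pads) lies 155 mm ahead of it; x points along the fingers, y is the direction in which the jaws open and shut, and the axes are right-handed (so a half turn about x gives the same grasp; the last joint's range is limited). The gripper opens to 85 mm and grips with 20 to 120 N. Pads are 22 mm wide; open, the fingers measure 114 mm over their backs; the gripper's body (76 mm by 85 mm) begins 54 mm behind the grasp point. The pads swing forward as they close: fully open they stand 13 mm farther back than shut.
Start: joints at [1.131, 0.628, 0.038, 1.517, -0.027, 0.996, -0.02], TCP at [0.237, -0.605, 0.405] pointing down, gripper open.
Joint ranges: [-3.06, 3.06], [-0.37, 2.12], [-1.25, 1.32], [0.18, 2.47], [-1.1, 4.24], [0.23, 1.98], [-2.94, 2.94]. Speed limits (rad/s): [2.57, 2.57, 3.14, 3.14, 3.14, 3.14, 3.14].

### API

Orientations are given as a unit quaternion [x, y, z, w].
In Python, from workcell import manip, eyes gives the robot as it stands.
- The arm moves only by the tool arm_command, never from a script. Its argument "rows" is a list of rows, each a list of 6 numbers: the shift along the tool's x, y, z in units of 20 mm (1.0 is 20 mm), then the turn, a rotation vector about the tool's x, y, z in units of 5 degrees (1.0 is 5 degrees). In form: [[dx, dy, dz, ax, ay, az], ...]. A call has exactly 8 rows; each row shifts and turns the pose as measured when the row begins, along the tool's axes as they then stand; what a row does not reach is not made up. A row lasts 1/12 s, in which the tool goes at most 41.7 mm and 7.16 degrees, less where a joint would pass 70% of its speed; a pose out of reach is approached as far as the arm can. A call with a number of a shift or a turn outside -1 to 1 is refused whole. A call with a gripper value outside its range is refused whole. "claw" is the finger opening in mm, from 0 to 85.4, set as the call begins (left out, the last holds). The fingers move at their own pace and stop on an object; "newtons" is the grip in N (left out, the last holds). Time passes only in rows, so rows that do not move let the fingers close, or fill a call up. It gives the time, the measured TCP pose, the force and the opening at its end, in the units of the state.
- manip.observe(): the state, without advancing time (a new reading comes with each control period).
- eyes.camera(name): name is "side" or "top"; returns (picture, depth): 480x640x3 uint8, blue, green, red; 480x640 float32, m along the optical axis (not along the pixel's ray), 0 where there is no reading.
- eyes.calibration(name): a dict with "intrinsics" (3x3 intrinsics, pixels), "rvec" (rotation vector, rad) and "tvec" (3), from world to camera coordinates, as OpenCV has them. Camera axes: x right, y down, z forward; pixel columns grow to the right and rows downward; lengths in m; the calibration is good to about 2 mm. A picture is of the moment at which its call begins. calibration takes no time and is no camera call.
- manip.finish_job(): hands the job in, once; it reports no verdict.
The state is a dict: "clock": time; "joint_pos": joint angles; "qvel": joint speeds; "joint_torque": joint torques, N m; "position": TCP position; "tcp_rot": TCP orientation; "contact_force": force on the tool from outside, world axes, zero at the start; "wrist_torque": the same for the moment, N m; "width": finger opening in m.
Only numpy, scipy, OpenCV 4.12 (cv2) and the standard library are available. Lean on these libraries where they do the work, as an engineer would, in place of code of your own. Each camera call takes 0.05 s, during which the arm holds its last target. There are 200 camera calls.

### The job

Line up the four cream pillar candles in order of height on the row of four slate coasters, one candle standing upright in the middle of each coaster, with the tallest at the end beside the potted plant and the shortest at the end beside the mug. Leave the plant and the mug where they are, and do not knock any candle over.

Things in the scene. Friction and masses are not known exactly. Their poses are not given: they have to be found in the camera images.
- candle_50: the shortest pillar candle: an upright plain cream wax cylinder, 40 mm in diameter and 50 mm tall (plus a thin 9 mm wick, seen only), loose, standing on the black table top (z = 0) at the start. Origin at the centre of its underside, z up along its axis.
- candle_75: the second shortest pillar candle: an upright plain cream wax cylinder, 46 mm in diameter and 75 mm tall (plus a thin 9 mm wick, seen only), loose, standing on the black table top (z = 0) at the start. Origin at the centre of its underside, z up along its axis.
- candle_100: the second tallest pillar candle: an upright plain cream wax cylinder, 52 mm in diameter and 100 mm tall (plus a thin 9 mm wick, seen only), loose, standing on the black table top (z = 0) at the start. Origin at the centre of its underside, z up along its axis.
- candle_125: the tallest pillar candle: an upright plain cream wax cylinder, 58 mm in diameter and 125 mm tall (plus a thin 9 mm wick, seen only), loose, standing on the black table top (z = 0) at the start. Origin at the centre of its underside, z up along its axis.
- coaster_a: one of four alike round dark grey slate coasters, 84 mm across, 6 mm thick, fixed on a low wooden board (130 x 460 x 8 mm) in a row roughly along y, 95 to 125 mm apart, up to 12 mm out of line. The names do not tell the order in the row, which changes. Origin: centre of its underside, z up; its upper face is 6 mm above that, 14 mm above the table.
- coaster_b: one of four alike round dark grey slate coasters, 84 mm across, 6 mm thick, fixed on a low wooden board (130 x 460 x 8 mm) in a row roughly along y, 95 to 125 mm apart, up to 12 mm out of line. The names do not tell the order in the row, which changes. Origin: centre of its underside, z up; its upper face is 6 mm above that, 14 mm above the table.
- coaster_c: one of four alike round dark grey slate coasters, 84 mm across, 6 mm thick, fixed on a low wooden board (130 x 460 x 8 mm) in a row roughly along y, 95 to 125 mm apart, up to 12 mm out of line. The names do not tell the order in the row, which changes. Origin: centre of its underside, z up; its upper face is 6 mm above that, 14 mm above the table.
- coaster_d: one of four alike round dark grey slate coasters, 84 mm across, 6 mm thick, fixed on a low wooden board (130 x 460 x 8 mm) in a row roughly along y, 95 to 125 mm apart, up to 12 mm out of line. The names do not tell the order in the row, which changes. Origin: centre of its underside, z up; its upper face is 6 mm above that, 14 mm above the table.
- plant: potted plant: white ceramic pot 84 mm across and 66 mm tall with green leaves up to 155 mm high and 140 mm across, loose on the table just past one end of the row of coasters, about 140 mm from the centre of the end coaster (it may be either end). Not to be moved. Origin at the centre of its underside.
- mug: warm grey mug, 80 mm in diameter and 85 mm tall, with a handle on one side that stands out about 35 mm, loose on the table just past the other end of the row. Not to be moved. Origin at the centre of its underside, handle at its own +y.
Not all that is in view belongs to the job. Leave any orange look-alike of the candle_100 alone. Leave any pink look-alike of the candle_75 alone.

How it is judged:
At the end, for the whole second after the job is handed in: Each candle stands upright (within 0.08 rad), at rest, on the upper face of its own coaster, within 15 mm of its centre; heights fall in order along the row: tallest next to the plant, then second tallest, then second shortest, shortest next to the mug ((horizontal distance between candle_50 and coaster_a below 0.015 m or horizontal distance between candle_50 and coaster_b below 0.015 m or horizontal distance between candle_50 and coaster_c below 0.015 m or horizontal distance between candle_50 and coaster_d below 0.015 m) and height (world z) of candle_50 between 0.01 and 0.018 m and angle between each of candle_50, candle_75, candle_100, candle_125's own z axis and vertical below 0.08 rad and linear speed of each of candle_50, candle_75, candle_100, candle_125 below 0.02 m/s and angular speed of each of candle_50, candle_75, candle_100, candle_125 below 0.2 rad/s and (horizontal distance between candle_75 and coaster_a below 0.015 m or horizontal distance between candle_75 and coaster_b below 0.015 m or horizontal distance between candle_75 and coaster_c below 0.015 m or horizontal distance between candle_75 and coaster_d below 0.015 m) and height (world z) of candle_75 between 0.01 and 0.018 m and (horizontal distance between candle_100 and coaster_a below 0.015 m or horizontal distance between candle_100 and coaster_b below 0.015 m or horizontal distance between candle_100 and coaster_c below 0.015 m or horizontal distance between candle_100 and coaster_d below 0.015 m) and height (world z) of candle_100 between 0.01 and 0.018 m and (horizontal distance between candle_125 and coaster_a below 0.015 m or horizontal distance between candle_125 and coaster_b below 0.015 m or horizontal distance between candle_125 and coaster_c below 0.015 m or horizontal distance between candle_125 and coaster_d below 0.015 m) and height (world z) of candle_125 between 0.01 and 0.018 m and horizontal distance between candle_50 and candle_75 below 0.166 m and horizontal distance between candle_75 and candle_100 below 0.166 m and horizontal distance between candle_100 and candle_125 below 0.166 m and horizontal distance between candle_125 and plant below 0.195 m and horizontal distance between candle_50 and mug below 0.195 m); the robot touches nothing.
It fails at once if the plant is pushed more than 20 mm from its place or tipped over (distance of plant from where it was at the start of the episode above 0.02 m or angle between plant's own z axis and vertical above 0.3 rad).
It fails at once if the mug is pushed more than 20 mm from its place or tipped over (distance of mug from where it was at the start of the episode above 0.02 m or angle between mug's own z axis and vertical above 0.3 rad).
It fails at once if a candle is tipped over (leans more than about 40 degrees) (angle between any of candle_50, candle_75, candle_100, candle_125's own z axis and vertical above 0.7 rad).
It also fails if it takes over 120 s, if anything falls off the work surface, if the arm or the gripper's body presses on something with over 40 N, if the wrist force passes 120 N, or if a joint passes its speed limit or range.

## Working session

There is one attempt and no reset: what is moved stays moved. The work goes in short steps, Python scripts to look and compute and a tool call to move; the robot and the scene stay as the last step left them, time stands still between calls to the robot, and variables do not carry over. Pictures are saved under pics/ and viewed, about 12 in all and at most 16, crops included, and the job is handed in when it is done.

Besides the shell and the picture viewer there is one more tool, called as name(argument=value, ...) on one line, values as JSON. arm_command: Moves the arm, as the interface text tells. Its arguments: {"type":"object","properties":{"rows":{"type":"array","items":{"type":"array","items":{"type":"number","minimum":-1,"maximum":1}}},"claw":{"type":"number"},"newtons":{"type":"number"}},"required":["rows"]}

```bash
mkdir -p pics; python3 - <<'E'
from workcell import manip, eyes
import cv2,numpy as np
for n in("top","side"):
    p,d=eyes.camera(n); np.savez(f"{n}0.npz",p=p,d=d); cv2.imwrite(f"pics/{n}0.png",p)
    c=eyes.calibration(n); R=cv2.Rodrigues(np.array(c["rvec"]))[0]
    print(n,np.array(c["intrinsics"]).round(1).tolist(),(-R.T@np.array(c["tvec"]).ravel()).round(3),R.round(2).tolist())
s=manip.observe(); print({k:np.round(v,3).tolist() for k,v in s.items()})
E
```

```text
top [[437.3, 0.0, 313.2], [0.0, 437.3, 244.9], [0.0, 0.0, 1.0]] [ 0.385 -0.002  1.011] [[0.02, -1.0, -0.0], [-0.99, -0.02, -0.17], [0.17, 0.01, -0.99]]
side [[483.1, 0.0, 316.1], [0.0, 483.1, 239.5], [0.0, 0.0, 1.0]] [0.386 0.58  0.738] [[-0.96, -0.28, 0.01], [-0.22, 0.72, -0.65], [0.18, -0.63, -0.76]]
{'clock': 0.1, 'joint_pos': [1.131, 0.629, 0.038, 1.518, -0.027, 0.996, -0.02], 'qvel': [-0.0, -0.003, -0.0, -0.002, -0.0, 0.001, -0.001], 'joint_torque': [0.003, -56.453, 1.231, -19.397, 0.011, 0.005, 0.0], 'position': [0.237, -0.605, 0.404], 'tcp_rot': [-0.695, -0.132, 0.695, -0.131], 'contact_force': [-0.494, -0.72, -0.053], 'wrist_torque': [0.01, -0.02, 0.039], 'width': 0.085}
```

View pics/top0.png

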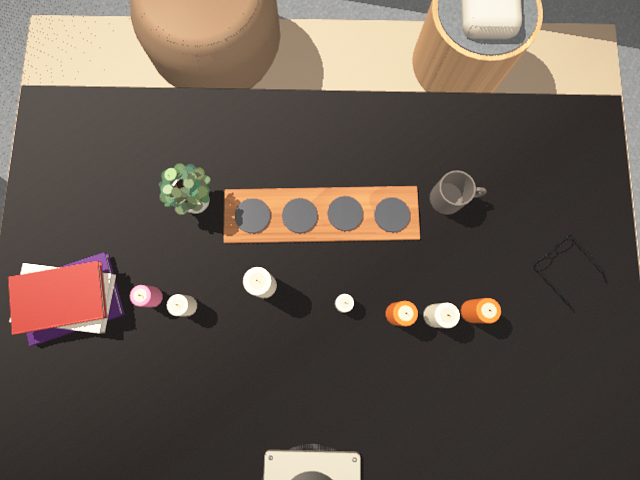

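View pics/side0.png

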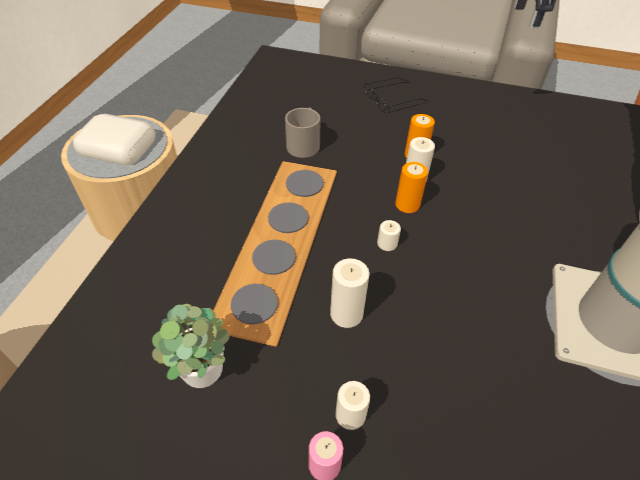

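The top view shows the plant at the left end (185,190) and the mug at the right end (455,192). The coasters are at about (253,215), (300,215), (346,213) and (392,215).

Candidates by pixel in the top view:
- **Cream:** (181,306), (260,283), (345,303) and (441,316). By apparent size these look like the 75, 125, 50 and 100.
- **Orange look-alikes:** (402,314) and (481,311), to be left alone.
- **Pink look-alike:** (145,296), to be left alone.

Next I measure heights and centres.

```bash
cat > h.py <<'E'
import cv2,numpy as np
from workcell import manip,eyes
from scipy.spatial.transform import Rotation as Ro
def cam(n):
    c=eyes.calibration(n); return np.array(c["intrinsics"]),cv2.Rodrigues(np.array(c["rvec"]))[0],np.array(c["tvec"]).ravel()
def cloud(n,d):
    K,R,t=cam(n); v,u=np.mgrid[:480,:640]
    P=np.stack([(u-K[0,2])/K[0,0]*d,(v-K[1,2])/K[1,1]*d,d],-1)
    return (P-t)@R
def ray(n,uv,z):
    K,R,t=cam(n); C=-R.T@t; r=R.T@np.linalg.inv(K)@np.array([*uv,1.]); return C+r*(z-C[2])/r[2]
def cream(p):
    h=cv2.cvtColor(p,cv2.COLOR_BGR2HSV); return ((h[...,1]<110)&(h[...,2]>110))
def blobs(m,amin=60):
    n,l,s,c=cv2.connectedComponentsWithStats(m.astype(np.uint8)); return [(l==i,c[i],s[i,4]) for i in range(1,n) if s[i,4]>=amin]
def state():
    s=manip.observe(); R=Ro.from_quat(s["tcp_rot"]).as_matrix()
    print("t",round(s["clock"],2),"tcp",np.round(s["position"],4),"grasp",np.round(s["position"]+.155*R[:,0],4),"w",round(float(s["width"]),4),"F",np.round(s["contact_force"],1)); print("toolaxes x,y,z in world:",R.T.round(3).tolist()); return s,R
def disc(n,p,d,uv,win=45):
    "top-disc centre of a candle near pixel uv"
    X=cloud(n,d); v,u=np.mgrid[:480,:640]
    m=(np.hypot(u-uv[0],v-uv[1])<win)&(d>0)&(X[...,2]>.02)
    b=[x for x in blobs(m,40) if x[0][int(uv[1]),int(uv[0])]]
    return X,b
E
python3 - <<'E'
from h import *
z=np.load("top0.npz"); p,d=z["p"],z["d"]; X=cloud("top",d)
ws=X[:,:,0]
# candles: everything above table in candle area
m=(d>0)&(X[...,2]>.025)&(X[...,0]>.15)&(X[...,0]<.42)
for b,c,a in blobs(m,60):
    zz=X[b][:,2]; h=np.percentile(zz,90); t=b&(abs(X[...,2]-h)<.006)
    ys,xs=np.nonzero(t); (u,v),r=cv2.minEnclosingCircle(np.c_[xs,ys].astype(np.float32))
    q=X[t]; print("blob",c.round(),a,"h %.3f"%h,"disc px",round(u,1),round(v,1),"mean",q.mean(0).round(4),"mid",((q.max(0)+q.min(0))/2).round(4),"ext",np.ptp(q,axis=0).round(3),"bgr",p[t].mean(0).round())
print('coasters')
h=cv2.cvtColor(p,cv2.COLOR_BGR2HSV)
roi=np.zeros((480,640),bool); roi[185:245,222:422]=1
wood=(h[...,1]>90)&(h[...,2]>90)
for b,c,a in blobs(roi&(h[...,1]<80)&(h[...,2]>40),300):
    cn=max(cv2.findContours(b.astype(np.uint8),0,1)[0],key=cv2.contourArea); hull=cv2.convexHull(cn)
    (u,v),(A,B),_=cv2.fitEllipse(hull); P=ray("top",(u,v),.014); print(np.round([u,v,A,B],1),a,"->",P.round(4),"depth",X[b].mean(0).round(4))
for nm,(u,v) in dict(plant=(185,190),mug=(455,187)).items(): print(nm,X[v-3:v+4,u-3:u+4].reshape(-1,3).mean(0).round(3))
state()
cv2.imwrite("pics/crop0.png",cv2.resize(p[260:345,120:510],None,fx=2,fy=2,interpolation=2))
E
```

```text
blob [ 58. 314.] 3150 h 0.069 disc px 55.8 312.5 mean [0.389  0.5608 0.0674] mid [0.3813 0.5517 0.0684] ext [0.077 0.205 0.01 ] bgr [ 90. 104. 233.]
blob [144. 302.] 152 h 0.076 disc px 140.0 300.0 mean [0.4143 0.3705 0.0747] mid [0.4133 0.3716 0.0756] ext [0.013 0.039 0.009] bgr [222. 208. 253.]
blob [180. 307.] 371 h 0.077 disc px 177.8 304.5 mean [0.4057 0.2901 0.075 ] mid [0.4034 0.2908 0.0761] ext [0.032 0.045 0.011] bgr [236. 249. 252.]
blob [344. 307.] 109 h 0.052 disc px 344.5 304.5 mean [ 0.4129 -0.0666  0.0497] mid [ 0.4113 -0.066   0.05  ] ext [0.016 0.037 0.007] bgr [241. 252. 254.]
blob [402. 314.] 563 h 0.102 disc px 405.2 312.5 mean [ 0.3999 -0.1873  0.1004] mid [ 0.3983 -0.1875  0.1022] ext [0.043 0.05  0.012] bgr [144. 206. 253.]
blob [443. 315.] 650 h 0.102 disc px 446.7 314.5 mean [ 0.3985 -0.2731  0.1001] mid [ 0.3969 -0.2737  0.1012] ext [0.045 0.05  0.011] bgr [234. 249. 252.]
blob [483. 313.] 546 h 0.102 disc px 487.8 310.1 mean [ 0.4047 -0.3581  0.1003] mid [ 0.4028 -0.3584  0.1018] ext [0.033 0.052 0.011] bgr [142. 202. 252.]
coastersTraceback (most recent call last):
  File "<stdin>", line 16, in <module>
cv2.error: OpenCV(4.12.0) /io/opencv/modules/imgproc/src/shapedescr.cpp:361: error: (-201:Incorrect size of input array) There should be at least 5 points to fit the ellipse in function 'fitEllipseNoDirect'
```

```bash
python3 - <<'E'
from h import *
z=np.load("top0.npz"); p,d=z["p"],z["d"]; X=cloud("top",d)
m=(d>0)&(X[...,2]>.025)&(X[...,0]>.15)&(X[...,0]<.53)
for b,c,a in blobs(m,60):
    zz=X[b][:,2]; h=np.percentile(zz,85); t=b&(abs(X[...,2]-h)<.006)
    ys,xs=np.nonzero(t); (u,v),r=cv2.minEnclosingCircle(np.c_[xs,ys].astype(np.float32))
    q=X[t]; print("blob",c.round(),"h %.3f"%h,"disc px",round(u,1),round(v,1),"ray",ray("top",(u,v),h)[:2].round(4),"mean",q.mean(0).round(4),"ext",np.ptp(q,axis=0).round(3))
h=cv2.cvtColor(p,cv2.COLOR_BGR2HSV)
roi=np.zeros((480,640),bool); roi[192:238,232:414]=1
M=roi&(h[...,1]<100)
C=[]
for b,c,a in blobs(M,300):
    cn=max(cv2.findContours(b.astype(np.uint8),cv2.RETR_EXTERNAL,cv2.CHAIN_APPROX_NONE)[0],key=cv2.contourArea)
    (u,v),(A,B),_=cv2.fitEllipse(cv2.convexHull(cn)); P=ray("top",(u,v),.014); C.append(P); print("coaster",np.round([u,v,A,B],1),a,"->",P.round(4),"depth",X[b].mean(0).round(4))
print("gaps",[np.linalg.norm(C[i+1]-C[i]).round(3) for i in range(len(C)-1)])
for nm,(u,v) in dict(plant=(185,190),mug=(455,187)).items(): print(nm,X[v-3:v+4,u-3:u+4].reshape(-1,3).mean(0).round(3))
z=np.load("side0.npz"); q=z["p"];hs=cv2.cvtColor(q,cv2.COLOR_BGR2HSV)
roi[:]=0; cv2.fillPoly(r8:=np.zeros((480,640),np.uint8),[np.array([[285,165],[335,172],[280,335],[222,322]])],1)
for b,c,a in blobs((r8>0)&(hs[...,1]<100),300):
    cn=max(cv2.findContours(b.astype(np.uint8),cv2.RETR_EXTERNAL,cv2.CHAIN_APPROX_NONE)[0],key=cv2.contourArea)
    (u,v),(A,B),_=cv2.fitEllipse(cv2.convexHull(cn)); print("side coaster",np.round([u,v,A,B],1),ray("side",(u,v),.014).round(4))
state()
cv2.imwrite("pics/crop0.png",cv2.resize(p[260:345,120:510],None,fx=2,fy=2,interpolation=2))
E
```

```text
blob [ 60. 297.] h 0.069 disc px 55.0 297.5 ray [0.4192 0.5564] mean [0.4209 0.5569 0.0674] ext [0.158 0.215 0.011]
blob [259. 282.] h 0.127 disc px 257.0 280.2 ray [0.4601 0.1166] mean [0.4599 0.1165 0.125 ] ext [0.055 0.057 0.009]
blob [144. 295.] h 0.076 disc px 141.0 294.7 ray [0.4285 0.3693] mean [0.4285 0.3705 0.0746] ext [0.043 0.045 0.01 ]
blob [180. 305.] h 0.076 disc px 178.0 304.4 ray [0.4096 0.2888] mean [0.4102 0.29   0.0748] ext [0.045 0.045 0.011]
blob [344. 302.] h 0.052 disc px 344.6 302.2 ray [ 0.4225 -0.0659] mean [ 0.4226 -0.0663  0.05  ] ext [0.037 0.037 0.01 ]
blob [483. 310.] h 0.101 disc px 487.8 310.0 ray [ 0.4106 -0.3569] mean [ 0.411  -0.3577  0.1001] ext [0.049 0.052 0.012]
blob [402. 313.] h 0.102 disc px 405.1 312.5 ray [ 0.4021 -0.1871] mean [ 0.4019 -0.1873  0.1002] ext [0.051 0.05  0.01 ]
blob [443. 315.] h 0.101 disc px 446.7 314.5 ray [ 0.3998 -0.2722] mean [ 0.3998 -0.2731  0.1   ] ext [0.051 0.051 0.011]
coaster [344.8 213.1  34.5  35.4] 973 -> [ 0.6309 -0.0673  0.014 ] depth [ 0.6311 -0.0674  0.0141]
coaster [391.8 214.4  34.4  35.7] 978 -> [ 0.6299 -0.177   0.014 ] depth [ 0.6291 -0.1765  0.0172]
coaster [252.1 215.3  34.7  35.5] 977 -> [0.6213 0.1496 0.014 ] depth [0.6199 0.1489 0.02  ]
coaster [299.3 215.1  34.7  35.4] 980 -> [0.6239 0.0392 0.014 ] depth [0.6228 0.039  0.0191]
gaps [np.float64(0.11), np.float64(0.327), np.float64(0.11)]
plant [0.643 0.272 0.137]
mug [ 0.695 -0.322  0.028]
side coaster [304.2 182.8  26.8  37.5] [ 0.6288 -0.1735  0.014 ]
side coaster [287.7 217.2  30.4  40.2] [ 0.6302 -0.0637  0.014 ]
side coaster [273.5 256.6  34.7  43.2] [0.6231 0.0429 0.014 ]
side coaster [253.8 303.4  40.1  47. ] [0.6205 0.1535 0.014 ]
t 0.1 tcp [ 0.2373 -0.6049  0.4039] grasp [ 0.2372 -0.6046  0.2489] w 0.0852 F [-0.5 -0.7 -0.1]
toolaxes x,y,z in world: [[-0.001, 0.002, -1.0], [0.365, -0.931, -0.002], [-0.931, -0.365, 0.0]]
```

View pics/crop0.png

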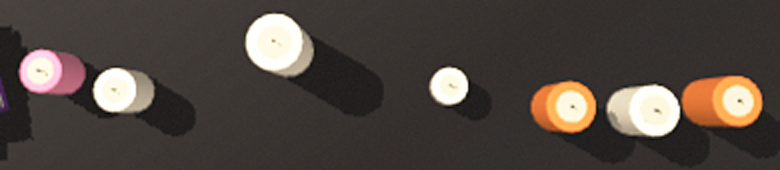

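The side view agrees within 4 mm, and the heights (0.125, 0.075, 0.050, 0.100) match the list. The crop confirms the cream candle at (446,314) between the two orange ones is candle_100, and the cream one right of the pink is candle_75. I will keep the jaws along world x for every grasp and start with candle_100.

arm_command(rows=[[0,0,0,-1,0,0],[0,0,0,-1,0,0],[0,0,0,-1,0,0],[0,0,0,-1,0,0],[0,0,0,-1,0,0],[0,0,0,-1,0,0],[0,0,0,-1,0,0],[0,0,0,-1,0,0]], claw=85)

```text
clock: 0.77
position: [0.237, -0.6033, 0.3993]
tcp_rot: [0.602, 0.375, -0.602, 0.367]
contact_force: [0.8, 1.0, 0.3]
width: 0.0846
```

arm_command(rows=[[0,0,0,-1,0,0],[0,0,0,-1,0,0],[0,0,0,-1,0,0],[0,0,0,-1,0,0],[0,0,0,-1,0,0],[0,0,0,-0.7,0,0],[0,0,0,0,0,0],[0,0,0,0,0,0]])

```text
clock: 1.43
position: [0.2356, -0.6023, 0.3948]
tcp_rot: [0.488, 0.521, -0.483, 0.507]
contact_force: [0.1, -0.3, 0.2]
width: 0.0851
```

```bash
python3 -c "
from h import *
state()"
```

```text
t 1.43 tcp [ 0.2356 -0.6023  0.3948] grasp [ 0.2343 -0.5994  0.2398] w 0.0851 F [ 0.1 -0.3  0.2]
toolaxes x,y,z in world: [[-0.009, 0.018, -1.0], [0.998, 0.057, -0.008], [0.057, -0.998, -0.019]]
```

```bash
cat >> h.py <<'E'
def go(x,y,z):
    "units (20 mm / 5 deg, tool axes) from here to grasp point x,y,z with tool level, jaws along world x"
    s,R=state(); T=np.array([[0,1,0],[0,0,-1],[-1,0,0.]])
    p=np.array([x,y,z])-.155*T[:,0]-s["position"]
    w=Ro.from_matrix(R.T@T).as_rotvec(degrees=True)/5
    print("shift units (level axes)",(T.T@p/.02).round(2),"turn units",w.round(2))
E
echo
```

arm_command(rows=[[0,0.5,-1,0.6,-0.2,0.1],[-0.03,0.5,-1,0,0,0],[-0.03,0.5,-1,0,0,0],[-0.03,0.5,-1,0,0,0],[-0.03,0.5,-1,0,0,0],[-0.03,0.5,-1,0,0,0],[-0.03,0.5,-1,0,0,0],[-0.03,0.5,-1,0,0,0]])

```text
clock: 2.1
position: [0.3133, -0.4407, 0.3965]
tcp_rot: [-0.505, -0.494, 0.508, -0.493]
contact_force: [0.3, 0.1, 0.5]
width: 0.0847
```

arm_command(rows=[[0,0.5,-1,0,0,0],[-0.03,0.5,-1,0,0,0],[-0.03,0.5,-1,0,0,0],[-0.03,0.5,-1,0,0,0],[-0.03,0.5,-1,0,0,0],[-0.03,0.5,-1,0,0,0],[-0.03,0.5,-0.5,0,0,0],[0,0,0,0,0,0]])

```text
clock: 2.77
position: [0.3923, -0.3014, 0.4005]
tcp_rot: [-0.508, -0.492, 0.509, -0.49]
contact_force: [1.0, -0.5, 0.2]
width: 0.0854
```

```bash
python3 -c "
from h import *
go(.400,-.2727,.18)"
```

```text
t 2.77 tcp [ 0.3923 -0.3014  0.4005] grasp [ 0.392  -0.3014  0.2455] w 0.0854 F [ 1.  -0.5  0.2]
toolaxes x,y,z in world: [[-0.002, 0.0, -1.0], [0.999, -0.036, -0.002], [-0.036, -0.999, -0.0]]
shift units (level axes) [ 3.27  0.39 -1.44] turn units [-0.41 -0.    0.02]
```

arm_command(rows=[[0.4,0.1,-0.5,-0.4,0,0],[0.4,0.1,-0.5,0,0,0],[0.5,0.1,-0.4,0,0,0],[0.5,0.1,0,0,0,0],[0.5,0,0,0,0,0],[0.5,0,0,0,0,0],[0.5,0,0,0,0,0],[0,0,0,0,0,0]])

```text
clock: 3.43
position: [0.3965, -0.2741, 0.3284]
tcp_rot: [-0.499, -0.501, 0.502, -0.499]
contact_force: [0.2, 0.8, 0.5]
width: 0.0853
```

```bash
python3 - <<'E'
from h import *
go(.400,-.2727,.07)
a,_=eyes.camera("top");b,_=eyes.camera("side")
cv2.imwrite("pics/v1.png",np.hstack([cv2.resize(a[220:400,340:540],None,fx=2,fy=2),cv2.resize(b[60:240,330:530],None,fx=2,fy=2)]))
E
```

```text
t 3.43 tcp [ 0.3965 -0.2741  0.3284] grasp [ 0.3956 -0.2742  0.1734] w 0.0853 F [0.2 0.8 0.5]
toolaxes x,y,z in world: [[-0.006, -0.001, -1.0], [1.0, -0.001, -0.006], [-0.001, -1.0, 0.001]]
shift units (level axes) [ 5.17  0.17 -0.07] turn units [-0.01  0.01  0.06]
```

View pics/v1.png

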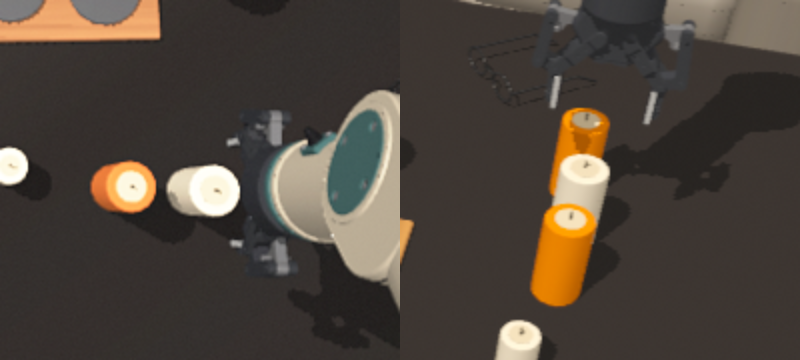

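Both views show the open jaws above the candle, with the fingers straddling it along x and clear of the orange ones. I'm descending and gripping.

arm_command(rows=[[0.2,0.2,-0.05,0,0,0],[0.7,0,0,0,0,0],[0.8,0,0,0,0,0],[0.8,0,0,0,0,0],[0.8,0,0,0,0,0],[0.8,0,0,0,0,0],[0.6,0,0,0,0,0],[0.3,0,0,0,0,0]])

```text
clock: 4.2
position: [0.4057, -0.2767, 0.2306]
tcp_rot: [0.501, 0.493, -0.501, 0.505]
contact_force: [0.9, 0.4, 0.4]
width: 0.0852
```

```bash
python3 - <<'E'
from h import *
go(.400,-.2727,.07)
E
```

```text
t 4.2 tcp [ 0.4057 -0.2767  0.2306] grasp [ 0.4075 -0.2784  0.0756] w 0.0852 F [0.9 0.4 0.4]
toolaxes x,y,z in world: [[0.012, -0.011, -1.0], [1.0, -0.004, 0.012], [-0.004, -1.0, 0.011]]
shift units (level axes) [ 0.28 -0.29 -0.2 ] turn units [-0.04  0.12 -0.13]
```

arm_command(rows=[[0,0,0,0,0,0],[0,0,0,0,0,0],[0,0,0,0,0,0],[0,0,0,0,0,0],[0,0,0,0,0,0],[0,0,0,0,0,0],[0,0,0,0,0,0],[0,0,0,0,0,0]], claw=40, newtons=30)

```text
clock: 4.87
position: [0.4065, -0.2773, 0.2325]
tcp_rot: [0.501, 0.492, -0.501, 0.506]
contact_force: [0.2, 0.2, -1.6]
width: 0.0539
```

```bash
python3 - <<'E'
from h import *
go(.400,-.2727,.07)
E
```

```text
t 4.87 tcp [ 0.4065 -0.2773  0.2325] grasp [ 0.4087 -0.2792  0.0775] w 0.0539 F [ 0.2  0.2 -1.6]
toolaxes x,y,z in world: [[0.014, -0.012, -1.0], [1.0, -0.004, 0.014], [-0.004, -1.0, 0.012]]
shift units (level axes) [ 0.38 -0.33 -0.23] turn units [-0.05  0.14 -0.16]
```

arm_command(rows=[[0,0,0,0,0,0],[0,0,0,0,0,0],[0.2,-0.2,-0.1,-0.04,0.15,-0.15],[0.2,-0.15,-0.1,0,0,0],[0,0,0,0,0,0],[0,0,0,0,0,0],[0,0,0,0,0,0],[0,0,0,0,0,0]], claw=66)

```text
clock: 5.53
position: [0.3992, -0.273, 0.2241]
tcp_rot: [0.501, 0.5, -0.499, 0.5]
contact_force: [-0.5, -0.1, 0.2]
width: 0.0665
```

```bash
python3 - <<'E'
from h import *
go(.400,-.2727,.07)
E
```

```text
t 5.53 tcp [ 0.3992 -0.273   0.2241] grasp [ 0.3994 -0.2728  0.0691] w 0.0665 F [-0.5 -0.1  0.2]
toolaxes x,y,z in world: [[0.001, 0.001, -1.0], [1.0, -0.0, 0.001], [-0.0, -1.0, -0.001]]
shift units (level axes) [-0.05  0.04 -0.01] turn units [-0.   -0.02 -0.01]
```

arm_command(rows=[[0,0,0,0,0,0],[0,0,0,0,0,0],[0,0,0,0,0,0],[0,0,0,0,0,0],[0,0,0,0,0,0],[0,0,0,0,0,0],[0,0,0,0,0,0],[0,0,0,0,0,0]], claw=40, newtons=40)

```text
clock: 6.2
position: [0.3999, -0.2731, 0.2245]
tcp_rot: [0.501, 0.5, -0.499, 0.5]
contact_force: [0.1, -0.2, -0.1]
width: 0.0512
```

arm_command(rows=[[0,0,0,0,0,0],[-0.3,0,0,0,0,0],[-0.6,0,0,0,0,0],[-0.8,0,0,0,0,0],[-1,0,0,0,0,0],[-1,0,0,0,0,0],[-1,0,0,0,0,0],[-0.6,0,0,0,0,0]])

```text
clock: 6.87
position: [0.3972, -0.2719, 0.3324]
tcp_rot: [0.499, 0.504, -0.5, 0.496]
contact_force: [-0.2, 0.8, -2.0]
width: 0.0511
```

```bash
python3 - <<'E'
from h import *
go(.6237,.0415,.20)
E
```

```text
t 6.87 tcp [ 0.3972 -0.2719  0.3324] grasp [ 0.3958 -0.2707  0.1774] w 0.0511 F [-0.2  0.8 -2. ]
toolaxes x,y,z in world: [[-0.009, 0.007, -1.0], [1.0, 0.001, -0.009], [0.001, -1.0, -0.007]]
shift units (level axes) [ -1.13  11.33 -15.67] turn units [ 0.01 -0.08  0.1 ]
```

arm_command(rows=[[-0.8,0.3,-0.3,0,-0.08,0.1],[-0.4,0.6,-0.7,0,0,0],[0,0.72,-1,0,0,0],[0,0.72,-1,0,0,0],[0,0.72,-1,0,0,0],[0,0.72,-1,0,0,0],[0,0.72,-1,0,0,0],[0,0.72,-1,0,0,0]])

```text
clock: 7.53
position: [0.4999, -0.1335, 0.3625]
tcp_rot: [-0.502, -0.495, 0.506, -0.497]
contact_force: [-0.1, -0.4, -2.1]
width: 0.0508
```

arm_command(rows=[[0,0.7,-1,0,0,0],[0,0.7,-1,0,0,0],[0,0.7,-1,0,0,0],[0,0.7,-1,0,0,0],[0,0.7,-1,0,0,0],[0,0.7,-1,0,0,0],[0,0.7,-1,0,0,0],[0,0.2,-0.3,0,0,0]])

```text
clock: 8.2
position: [0.606, 0.0224, 0.3615]
tcp_rot: [-0.5, -0.498, 0.506, -0.496]
contact_force: [0.8, 0.6, -1.9]
width: 0.0511
```

```bash
python3 - <<'E'
from h import *
go(.6237,.0415,.12)
E
```

```text
t 8.2 tcp [0.606  0.0224 0.3615] grasp [0.6047 0.0218 0.2065] w 0.0511 F [ 0.8  0.6 -1.9]
toolaxes x,y,z in world: [[-0.008, -0.004, -1.0], [1.0, -0.011, -0.008], [-0.011, -1.0, 0.004]]
shift units (level axes) [ 4.33  0.89 -0.95] turn units [-0.12  0.05  0.1 ]
```

arm_command(rows=[[0.2,0.4,-0.5,-0.1,0.05,0.1],[0.5,0.4,-0.4,0,0,0],[0.7,0.1,0,0,0,0],[0.7,0,0,0,0,0],[0.7,0,0,0,0,0],[0.7,0,0,0,0,0],[0.5,0,0,0,0,0],[0.2,0,0,0,0,0]])

```text
clock: 8.87
position: [0.6252, 0.0417, 0.2699]
tcp_rot: [-0.5, -0.5, 0.501, -0.499]
contact_force: [0.3, -0.8, -3.0]
width: 0.051
```

```bash
python3 - <<'E'
from h import *
go(.6237,.0415,.085)
a,d=eyes.camera("top");b,ds=eyes.camera("side")
cv2.imwrite("pics/v2.png",np.hstack([cv2.resize(a[120:280,200:400],None,fx=2,fy=2),cv2.resize(b[120:280,200:400],None,fx=2,fy=2)]))
E
```

```text
t 8.87 tcp [0.6252 0.0417 0.2699] grasp [0.6248 0.0416 0.1149] w 0.051 F [ 0.3 -0.8 -3. ]
toolaxes x,y,z in world: [[-0.002, -0.001, -1.0], [1.0, -0.001, -0.002], [-0.001, -1.0, 0.001]]
shift units (level axes) [ 1.49 -0.07  0.01] turn units [-0.01  0.01  0.02]
```

View pics/v2.png

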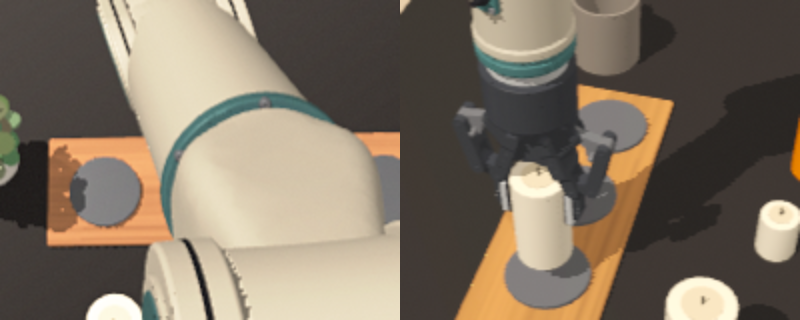

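The side view shows the candle held upright about 30 mm above the second coaster from the plant, raw pixel (272,255). I'm lowering it.

arm_command(rows=[[0.3,-0.05,0,0,0,0],[0.3,0,0,0,0,0],[0.3,0,0,0,0,0],[0.2,0,0,0,0,0],[0.15,0,0,0,0,0],[0.1,0,0,0,0,0],[0.1,0,0,0,0,0],[0,0,0,0,0,0]])

```text
clock: 9.63
position: [0.6256, 0.0414, 0.2417]
tcp_rot: [0.501, 0.499, -0.5, 0.501]
contact_force: [0.2, -0.4, -2.3]
width: 0.0511
```

```bash
python3 - <<'E'
from h import *
go(.6237,.0415,.0838)
E
```

```text
t 9.63 tcp [0.6256 0.0414 0.2417] grasp [0.6263 0.0414 0.0867] w 0.0511 F [ 0.2 -0.4 -2.3]
toolaxes x,y,z in world: [[0.004, -0.0, -1.0], [1.0, -0.002, 0.004], [-0.002, -1.0, 0.0]]
shift units (level axes) [ 0.14 -0.1  -0.  ] turn units [-0.02  0.   -0.04]
```

arm_command(rows=[[0.05,-0.1,0,0,0,-0.04],[0.05,0,0,0,0,0],[0.05,0,0,0,0,0],[0.03,0,0,0,0,0],[0,0,0,0,0,0],[0,0,0,0,0,0],[0,0,0,0,0,0],[0,0,0,0,0,0]])

```text
clock: 10.3
position: [0.6238, 0.0416, 0.2387]
tcp_rot: [0.501, 0.499, -0.5, 0.5]
contact_force: [-0.3, -0.3, -2.6]
width: 0.0512
```

```bash
python3 - <<'E'
from h import *
go(.6237,.0415,.0838)
E
```

```text
t 10.3 tcp [0.6238 0.0416 0.2387] grasp [0.6241 0.0416 0.0837] w 0.0512 F [-0.3 -0.3 -2.6]
toolaxes x,y,z in world: [[0.002, 0.0, -1.0], [1.0, -0.002, 0.002], [-0.002, -1.0, -0.0]]
shift units (level axes) [-0.01 -0.01  0.01] turn units [-0.02 -0.   -0.02]
```

arm_command(rows=[[0.05,0,0,0,0,0],[0.03,0,0,0,0,0],[0.02,0,0,0,0,0],[0,0,0,0,0,0],[0,0,0,0,0,0],[0,0,0,0,0,0],[0,0,0,0,0,0],[0,0,0,0,0,0]])

```text
clock: 10.97
position: [0.6239, 0.0417, 0.2385]
tcp_rot: [0.501, 0.499, -0.5, 0.5]
contact_force: [-1.0, -0.1, 0.9]
width: 0.0514
```

arm_command(rows=[[0,0,0,0,0,0],[0,0,0,0,0,0],[0,0,0,0,0,0],[0,0,0,0,0,0],[0,0,0,0,0,0],[0,0,0,0,0,0],[0,0,0,0,0,0],[0,0,0,0,0,0]], claw=85)

```text
clock: 11.63
position: [0.6249, 0.0418, 0.2386]
tcp_rot: [0.502, 0.498, -0.499, 0.501]
contact_force: [-0.4, 1.0, -0.1]
width: 0.0848
```

```bash
python3 - <<'E'
from h import *
go(.46,.1166,.24)
E
```

```text
t 11.63 tcp [0.6249 0.0418 0.2386] grasp [0.6257 0.0419 0.0836] w 0.0848 F [-0.4  1.  -0.1]
toolaxes x,y,z in world: [[0.005, 0.0, -1.0], [1.0, -0.002, 0.005], [-0.002, -1.0, -0.0]]
shift units (level axes) [-7.82 -8.25 -3.74] turn units [-0.02 -0.   -0.06]
```

arm_command(rows=[[-0.5,0,0,0,0,0],[-0.8,0,0,0,0,0],[-1,0,0,0,0,0],[-1,0,0,0,0,0],[-1,0,0,0,0,0],[-1,-0.3,-0.1,0,0,0],[-1,-0.7,-0.3,0,0,0],[-1,-1,-0.4,0,0,0]])

```text
clock: 12.3
position: [0.5846, 0.0558, 0.39]
tcp_rot: [-0.501, -0.498, 0.502, -0.499]
contact_force: [0.1, 0.8, 0.7]
width: 0.085
```

arm_command(rows=[[0,-1,-0.4,0,0,0],[0,-1,-0.5,0,0,0],[0,-1,-0.5,0,0,0],[0,-1,-0.5,0,0,0],[0,-1,-0.5,0,0,0],[0,-0.7,-0.3,0,0,0],[0,-0.3,-0.1,0,0,0],[0,0,0,0,0,0]])

```text
clock: 12.97
position: [0.4569, 0.1167, 0.4017]
tcp_rot: [0.506, 0.495, -0.496, 0.504]
contact_force: [0.4, 0.1, 0.2]
width: 0.0851
```

```bash
python3 - <<'E'
from h import *
go(.46,.1166,.18)
E
```

```text
t 12.97 tcp [0.4569 0.1167 0.4017] grasp [0.4598 0.1168 0.2468] w 0.0851 F [0.4 0.1 0.2]
toolaxes x,y,z in world: [[0.018, 0.001, -1.0], [1.0, -0.003, 0.018], [-0.003, -1.0, -0.001]]
shift units (level axes) [3.34 0.15 0.  ] turn units [-0.03 -0.01 -0.21]
```

arm_command(rows=[[0.3,0.1,0,-0.03,0,-0.2],[0.6,0.05,0,0,0,0],[0.7,0,0,0,0,0],[0.7,0,0,0,0,0],[0.6,0,0,0,0,0],[0.4,0,0,0,0,0],[0,0,0,0,0,0],[0,0,0,0,0,0]])

```text
clock: 13.63
position: [0.4695, 0.1131, 0.3326]
tcp_rot: [0.504, 0.497, -0.5, 0.499]
contact_force: [0.1, -0.0, 0.3]
width: 0.0851
```

```bash
python3 - <<'E'
from h import *
go(.46,.1166,.09)
a,d=eyes.camera("top");b,ds=eyes.camera("side")
cv2.imwrite("pics/v3.png",np.hstack([cv2.resize(a[160:340,180:380],None,fx=2,fy=2),cv2.resize(b[160:340,220:420],None,fx=2,fy=2)]))
E
```

```text
t 13.63 tcp [0.4695 0.1131 0.3326] grasp [0.4704 0.1134 0.1776] w 0.0851 F [ 0.1 -0.   0.3]
toolaxes x,y,z in world: [[0.005, 0.001, -1.0], [1.0, -0.008, 0.005], [-0.008, -1.0, -0.002]]
shift units (level axes) [ 4.38 -0.48 -0.17] turn units [-0.09 -0.02 -0.06]
```

View pics/v3.png

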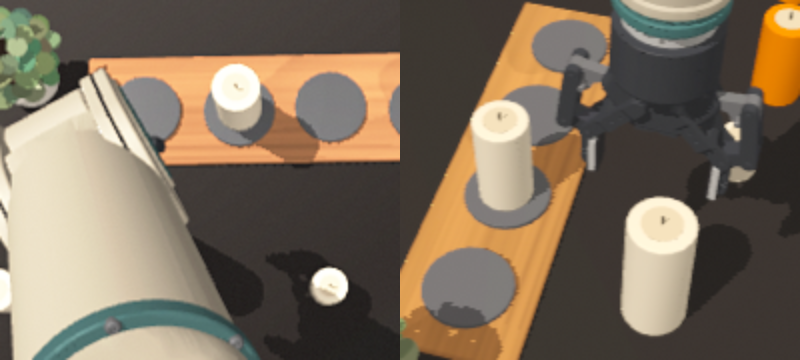

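The top view shows candle_100 standing centred on coaster 2, and the side view shows the open jaws above candle_125. I'm descending, then trimming before I close.

arm_command(rows=[[0.2,-0.3,-0.1,-0.1,0,-0.06],[0.5,-0.2,-0.1,0,0,0],[0.6,0,0,0,0,0],[0.6,0,0,0,0,0],[0.6,0,0,0,0,0],[0.6,0,0,0,0,0],[0.6,0,0,0,0,0],[0.4,0,0,0,0,0]])

```text
clock: 14.4
position: [0.4595, 0.1198, 0.2535]
tcp_rot: [0.504, 0.5, -0.494, 0.503]
contact_force: [0.0, 0.5, -0.0]
width: 0.0854
```

```bash
python3 - <<'E'
from h import *
go(.46,.1166,.09)
E
```

```text
t 14.4 tcp [0.4595 0.1198 0.2535] grasp [0.4614 0.1208 0.0985] w 0.0854 F [ 0.   0.5 -0. ]
toolaxes x,y,z in world: [[0.012, 0.006, -1.0], [1.0, 0.005, 0.012], [0.005, -1.0, -0.006]]
shift units (level axes) [0.42 0.02 0.16] turn units [ 0.05 -0.07 -0.14]
```

arm_command(rows=[[0.2,0,0.1,0.05,-0.07,-0.14],[0.15,0,0.1,0,0,0],[0.1,0,0,0,0,0],[0,0,0,0,0,0],[0,0,0,0,0,0],[0,0,0,0,0,0],[0,0,0,0,0,0],[0,0,0,0,0,0]], claw=70)

```text
clock: 15.07
position: [0.4596, 0.1159, 0.2449]
tcp_rot: [0.5, 0.5, -0.5, 0.5]
contact_force: [0.4, -0.5, 0.1]
width: 0.0702
```

```bash
python3 - <<'E'
from h import *
go(.46,.1166,.09)
E
```

```text
t 15.07 tcp [0.4596 0.1159 0.2449] grasp [0.4597 0.116  0.0899] w 0.0702 F [ 0.4 -0.5  0.1]
toolaxes x,y,z in world: [[0.0, 0.0, -1.0], [1.0, 0.001, 0.0], [0.001, -1.0, -0.0]]
shift units (level axes) [-0.    0.02 -0.03] turn units [ 0.01 -0.01 -0.  ]
```

arm_command(rows=[[0,0,0,0,0,0],[0,0,0,0,0,0],[0,0,0,0,0,0],[0,0,0,0,0,0],[0,0,0,0,0,0],[0,0,0,0,0,0],[0,0,0,0,0,0],[0,0,0,0,0,0]], claw=45)

```text
clock: 15.73
position: [0.4595, 0.1159, 0.2455]
tcp_rot: [0.5, 0.5, -0.499, 0.5]
contact_force: [0.7, -0.5, -0.1]
width: 0.0574
```

arm_command(rows=[[0,0,0,0,0,0],[-0.3,0,0,0,0,0],[-0.6,0,0,0,0,0],[-0.7,0,0,0,0,0],[-0.7,0,0,0,0,0],[-0.5,0,0,0,0,0],[-0.2,0,0,0,0,0],[0,0,0,0,0,0]])

```text
clock: 16.4
position: [0.4581, 0.1154, 0.3077]
tcp_rot: [0.498, 0.501, -0.501, 0.499]
contact_force: [0.8, 0.3, -2.9]
width: 0.0573
```

```bash
python3 - <<'E'
from h import *
go(.6210,.1515,.14)
E
```

```text
t 16.4 tcp [0.4581 0.1154 0.3077] grasp [0.4573 0.1153 0.1527] w 0.0573 F [ 0.8  0.3 -2.9]
toolaxes x,y,z in world: [[-0.005, -0.001, -1.0], [1.0, 0.001, -0.005], [0.001, -1.0, 0.001]]
shift units (level axes) [ 0.64  8.14 -1.8 ] turn units [0.02 0.01 0.06]
```

arm_command(rows=[[0,0.4,-0.1,0,0,0],[0,0.8,-0.2,0,0,0],[0,1,-0.2,0,0,0],[0,1,-0.2,0,0,0],[0,1,-0.2,0,0,0],[0,1,-0.2,0,0,0],[0,1,-0.2,0,0,0],[0,0.9,-0.2,0,0,0]])

```text
clock: 17.07
position: [0.6034, 0.1455, 0.2999]
tcp_rot: [-0.493, -0.503, 0.506, -0.498]
contact_force: [0.2, 0.4, -2.3]
width: 0.0573
```

arm_command(rows=[[0,0.5,-0.2,0,0,0],[0,0.3,-0.1,0,0,0],[0.1,0.1,0,0,0,0],[0.2,0,0,0,0,0],[0.2,0,0,0,0,0],[0,0,0,0,0,0],[0,0,0,0,0,0],[0,0,0,0,0,0]])

```text
clock: 17.73
position: [0.6234, 0.1514, 0.2817]
tcp_rot: [-0.491, -0.505, 0.508, -0.496]
contact_force: [0.6, 0.0, -3.0]
width: 0.0572
```

```bash
python3 - <<'E'
from h import *
go(.6210,.1515,.1045)
E
```

```text
t 17.73 tcp [0.6234 0.1514 0.2817] grasp [0.6195 0.15   0.1267] w 0.0572 F [ 0.6  0.  -3. ]
toolaxes x,y,z in world: [[-0.025, -0.009, -1.0], [1.0, 0.002, -0.025], [0.002, -1.0, 0.009]]
shift units (level axes) [ 1.11 -0.12 -0.01] turn units [0.02 0.1  0.29]
```

arm_command(rows=[[0.1,0,0,0,0.1,0.25],[0.2,-0.1,0,0,0,0],[0.2,0,0,0,0,0],[0.2,0,0,0,0,0],[0.1,0,0,0,0,0],[0.05,0,0,0,0,0],[0,0,0,0,0,0],[0,0,0,0,0,0]])

```text
clock: 18.4
position: [0.62, 0.151, 0.2641]
tcp_rot: [0.498, 0.501, -0.501, 0.5]
contact_force: [-0.1, -0.3, -3.0]
width: 0.057
```

```bash
python3 - <<'E'
from h import *
go(.6210,.1515,.104)
E
```

```text
t 18.4 tcp [0.62   0.151  0.2641] grasp [0.6193 0.1508 0.1091] w 0.057 F [-0.1 -0.3 -3. ]
toolaxes x,y,z in world: [[-0.005, -0.001, -1.0], [1.0, 0.002, -0.005], [0.002, -1.0, 0.001]]
shift units (level axes) [ 0.26  0.05 -0.03] turn units [0.02 0.01 0.05]
```

arm_command(rows=[[0.1,0.05,-0.03,0,0,0.05],[0.1,0,0,0,0,0],[0.05,0,0,0,0,0],[0.05,0,0,0,0,0],[0.03,0,0,0,0,0],[0,0,0,0,0,0],[0,0,0,0,0,0],[0,0,0,0,0,0]])

```text
clock: 19.07
position: [0.6216, 0.1519, 0.2596]
tcp_rot: [0.5, 0.5, -0.499, 0.501]
contact_force: [-0.9, 0.4, -0.7]
width: 0.0572
```

```bash
python3 - <<'E'
from h import *
go(.6210,.1515,.104)
E
```

```text
t 19.07 tcp [0.6216 0.1519 0.2596] grasp [0.6218 0.1518 0.1046] w 0.0572 F [-0.9  0.4 -0.7]
toolaxes x,y,z in world: [[0.002, -0.001, -1.0], [1.0, 0.002, 0.002], [0.002, -1.0, 0.001]]
shift units (level axes) [ 0.03 -0.03  0.02] turn units [ 0.02  0.01 -0.02]
```

arm_command(rows=[[0,0,0,0,0,0],[0,0,0,0,0,0],[0,0,0,0,0,0],[0,0,0,0,0,0],[0,0,0,0,0,0],[0,0,0,0,0,0],[0,0,0,0,0,0],[0,0,0,0,0,0]], claw=85)

```text
clock: 19.73
position: [0.6227, 0.1524, 0.2607]
tcp_rot: [0.501, 0.499, -0.498, 0.502]
contact_force: [-0.6, 0.0, -0.2]
width: 0.0851
```

arm_command(rows=[[-0.4,0,0,0,0,0],[-0.8,0,0,0,0,0],[-1,0,0,0,0,0],[-1,0,0,0,0,0],[-1,0,0,0,0,0],[-1,0,0,0,0,0],[-1,0,0,0,0,0],[-0.5,-0.5,0,0,0,0]])

```text
clock: 20.4
position: [0.6119, 0.1519, 0.4007]
tcp_rot: [0.5, 0.5, -0.5, 0.501]
contact_force: [0.7, -0.3, 1.1]
width: 0.085
```

```bash
python3 - <<'E'
from h import *
go(.41,.2895,.22)
E
```

```text
t 20.4 tcp [0.6119 0.1519 0.4007] grasp [0.6121 0.1517 0.2457] w 0.085 F [ 0.7 -0.3  1.1]
toolaxes x,y,z in world: [[0.001, -0.001, -1.0], [1.0, 0.002, 0.001], [0.002, -1.0, 0.001]]
shift units (level axes) [  1.29 -10.1   -6.88] turn units [ 0.02  0.01 -0.01]
```

arm_command(rows=[[0,-1,-0.5,0,0,0],[0,-1,-0.7,0,0,0],[0,-1,-0.7,0,0,0],[0,-1,-0.7,0,0,0],[0,-1,-0.7,0,0,0],[0,-1,-0.7,0,0,0],[0,-1,-0.7,0,0,0],[0,-1,-0.7,0,0,0]])

```text
clock: 21.07
position: [0.4492, 0.2594, 0.4091]
tcp_rot: [0.507, 0.493, -0.498, 0.502]
contact_force: [1.1, 0.1, -0.3]
width: 0.0851
```

arm_command(rows=[[0.2,-0.9,-0.7,0,0,0],[0.4,-0.7,-0.4,0,0,0],[0.5,-0.3,-0.2,0,0,0],[0.5,0,0,0,0,0],[0.5,0,0,0,0,0],[0.3,0,0,0,0,0],[0,0,0,0,0,0],[0,0,0,0,0,0]])

```text
clock: 21.73
position: [0.4062, 0.291, 0.3635]
tcp_rot: [0.507, 0.496, -0.493, 0.504]
contact_force: [-0.1, 0.8, -0.4]
width: 0.0847
```

```bash
python3 - <<'E'
from h import *
go(.41,.2895,.052)
a,d=eyes.camera("top");b,ds=eyes.camera("side")
cv2.imwrite("pics/v4.png",np.hstack([cv2.resize(a[160:340,120:320],None,fx=2,fy=2),cv2.resize(b[240:480,220:420],None,fx=1.5,fy=1.5)]))
E
```

```text
t 21.73 tcp [0.4062 0.291  0.3635] grasp [0.4098 0.292  0.2086] w 0.0847 F [-0.1  0.8 -0.4]
toolaxes x,y,z in world: [[0.023, 0.006, -1.0], [1.0, -0.0, 0.023], [-0.0, -1.0, -0.006]]
shift units (level axes) [7.83 0.19 0.08] turn units [-0.   -0.07 -0.27]
```

View pics/v4.png

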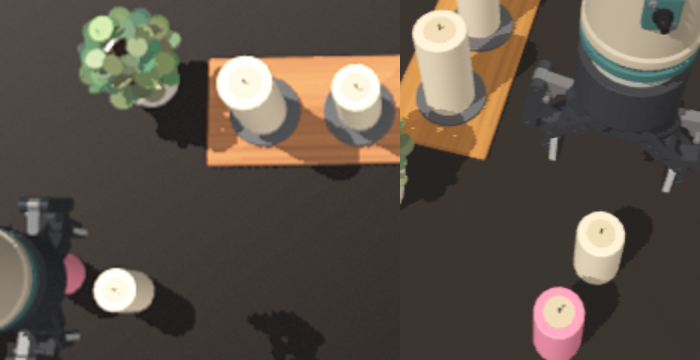

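The top view shows candle_125 and candle_100 standing on their coasters with the plant untouched. The jaws are high above candle_75, so I'm descending.

arm_command(rows=[[0.3,0.2,0.1,0,-0.07,-0.25],[0.7,0,0,0,0,0],[0.8,0,0,0,0,0],[0.8,0,0,0,0,0],[0.6,0,0,0,0,0],[0.3,0,0,0,0,0],[0,0,0,0,0,0],[0,0,0,0,0,0]])

```text
clock: 22.5
position: [0.4164, 0.2875, 0.2924]
tcp_rot: [0.503, 0.498, -0.501, 0.498]
contact_force: [-0.1, 0.5, 0.1]
width: 0.0849
```

```bash
python3 - <<'E'
from h import *
go(.41,.2895,.052)
E
```

```text
t 22.5 tcp [0.4164 0.2875 0.2924] grasp [0.4168 0.2878 0.1374] w 0.0849 F [-0.1  0.5  0.1]
toolaxes x,y,z in world: [[0.003, 0.002, -1.0], [1.0, -0.007, 0.003], [-0.007, -1.0, -0.002]]
shift units (level axes) [ 4.27 -0.32 -0.1 ] turn units [-0.08 -0.02 -0.03]
```

arm_command(rows=[[0.2,-0.2,-0.1,-0.08,0,-0.03],[0.5,-0.2,0,0,0,0],[0.6,0,0,0,0,0],[0.6,0,0,0,0,0],[0.6,0,0,0,0,0],[0.6,0,0,0,0,0],[0.4,0,0,0,0,0],[0.2,0,0,0,0,0]])

```text
clock: 23.17
position: [0.4098, 0.293, 0.2208]
tcp_rot: [0.505, 0.501, -0.494, 0.5]
contact_force: [0.1, -0.7, 0.2]
width: 0.0851
```

```bash
python3 - <<'E'
from h import *
go(.41,.2895,.052)
E
```

```text
t 23.17 tcp [0.4098 0.293  0.2208] grasp [0.4112 0.2948 0.0658] w 0.0851 F [ 0.1 -0.7  0.2]
toolaxes x,y,z in world: [[0.009, 0.011, -1.0], [1.0, 0.002, 0.009], [0.002, -1.0, -0.011]]
shift units (level axes) [0.69 0.01 0.18] turn units [ 0.02 -0.13 -0.1 ]
```

arm_command(rows=[[0.2,0,0.1,0,-0.13,-0.1],[0.2,0,0.1,0,0,0],[0.2,0,0,0,0,0],[0.1,0,0,0,0,0],[0,0,0,0,0,0],[0,0,0,0,0,0],[0,0,0,0,0,0],[0,0,0,0,0,0]], claw=60)

```text
clock: 23.83
position: [0.4104, 0.2893, 0.2068]
tcp_rot: [0.5, 0.501, -0.499, 0.501]
contact_force: [0.5, 0.3, 0.6]
width: 0.0597
```

```bash
python3 - <<'E'
from h import *
go(.41,.2895,.052)
E
```

```text
t 23.83 tcp [0.4104 0.2893 0.2068] grasp [0.4106 0.2895 0.0518] w 0.0597 F [0.5 0.3 0.6]
toolaxes x,y,z in world: [[0.001, 0.001, -1.0], [1.0, 0.002, 0.001], [0.002, -1.0, -0.001]]
shift units (level axes) [-0.01 -0.02 -0.01] turn units [ 0.03 -0.01 -0.01]
```

arm_command(rows=[[0,0,0,0,0,0],[0,0,0,0,0,0],[0,0,0,0,0,0],[0,0,0,0,0,0],[0,0,0,0,0,0],[0,0,0,0,0,0],[0,0,0,0,0,0],[0,0,0,0,0,0]], claw=35)

```text
clock: 24.5
position: [0.4104, 0.2894, 0.2073]
tcp_rot: [0.5, 0.5, -0.499, 0.501]
contact_force: [0.6, -0.5, -0.2]
width: 0.0452
```

arm_command(rows=[[0,0,0,0,0,0],[-0.3,0,0,0,0,0],[-0.6,0,0,0,0,0],[-1,0,0,0,0,0],[-1,0,0,0,0,0],[-1,0,0,0,0,0],[-0.7,0,0,0,0,0],[-0.4,0,0,0,0,0]])

```text
clock: 25.17
position: [0.409, 0.2885, 0.3108]
tcp_rot: [-0.497, -0.501, 0.501, -0.501]
contact_force: [1.4, 0.3, -1.0]
width: 0.0453
```

```bash
python3 - <<'E'
from h import *
go(.48,-.066,.15)
E
```

```text
t 25.17 tcp [0.409  0.2885 0.3108] grasp [0.4084 0.288  0.1558] w 0.0453 F [ 1.4  0.3 -1. ]
toolaxes x,y,z in world: [[-0.004, -0.003, -1.0], [1.0, 0.003, -0.004], [0.003, -1.0, 0.003]]
shift units (level axes) [ 0.29  3.55 17.73] turn units [0.04 0.04 0.05]
```

arm_command(rows=[[0,0.1,0.4,0,0,0],[0,0.2,0.8,0,0,0],[0,0.2,1,0,0,0],[0,0.2,1,0,0,0],[0,0.2,1,0,0,0],[0,0.2,1,0,0,0],[0,0.2,1,0,0,0],[0,0.2,1,0,0,0]])

```text
clock: 25.83
position: [0.4392, 0.1397, 0.3098]
tcp_rot: [0.496, 0.504, -0.498, 0.502]
contact_force: [1.0, -0.1, -1.0]
width: 0.0452
```

arm_command(rows=[[0,0.2,1,0,0,0],[0,0.2,1,0,0,0],[0,0.2,1,0,0,0],[0,0.2,1,0,0,0],[0,0.2,1,0,0,0],[0,0.3,1,0,0,0],[0,0.3,1,0,0,0],[0,0.3,1,0,0,0]])

```text
clock: 26.5
position: [0.4752, -0.0348, 0.3037]
tcp_rot: [0.492, 0.506, -0.504, 0.499]
contact_force: [0.4, -0.1, -0.9]
width: 0.045
```

```bash
python3 - <<'E'
from h import *
go(.6305,-.066,.12)
E
```

```text
t 26.5 tcp [ 0.4752 -0.0348  0.3037] grasp [ 0.4722 -0.0356  0.1487] w 0.045 F [ 0.4 -0.1 -0.9]
toolaxes x,y,z in world: [[-0.019, -0.005, -1.0], [1.0, 0.009, -0.019], [0.009, -1.0, 0.005]]
shift units (level axes) [1.43 7.76 1.56] turn units [0.1  0.06 0.22]
```

arm_command(rows=[[0,0.3,0.6,0.1,0.06,0.2],[0,0.7,0.5,0,0,0],[0,1,0.4,0,0,0],[0,1,0.1,0,0,0],[0,1,0,0,0,0],[0,1,0,0,0,0],[0,1,0,0,0,0],[0,1,0,0,0,0]])

```text
clock: 27.17
position: [0.6108, -0.0852, 0.293]
tcp_rot: [-0.496, -0.5, 0.512, -0.491]
contact_force: [0.1, 0.4, -1.1]
width: 0.0452
```

arm_command(rows=[[0,0.4,0,0,0,0],[0.2,0.2,0,0,0,0],[0.4,0,0,0,0,0],[0.4,0,0,0,0,0],[0.2,0,0,0,0,0],[0,0,0,0,0,0],[0,0,0,0,0,0],[0,0,0,0,0,0]])

```text
clock: 27.83
position: [0.6189, -0.0878, 0.2606]
tcp_rot: [-0.493, -0.503, 0.515, -0.488]
contact_force: [0.0, 0.8, -1.3]
width: 0.045
```

```bash
python3 - <<'E'
from h import *
go(.6305,-.066,.066)
E
```

```text
t 27.83 tcp [ 0.6189 -0.0878  0.2606] grasp [ 0.6133 -0.089   0.1057] w 0.045 F [ 0.   0.8 -1.3]
toolaxes x,y,z in world: [[-0.036, -0.008, -0.999], [0.999, -0.018, -0.036], [-0.017, -1.0, 0.008]]
shift units (level axes) [ 1.98  0.58 -1.09] turn units [-0.2   0.09  0.41]
```

arm_command(rows=[[0,0.2,-0.3,-0.2,0.09,0.4],[0.2,0.2,-0.4,0,0,0],[0.3,0.2,-0.3,0,0,0],[0.3,0,-0.1,0,0,0],[0.3,0,0,0,0,0],[0.2,0,0,0,0,0],[0,0,0,0,0,0],[0,0,0,0,0,0]])

```text
clock: 28.5
position: [0.6311, -0.0638, 0.2324]
tcp_rot: [-0.499, -0.501, 0.501, -0.5]
contact_force: [-0.2, -0.8, -0.3]
width: 0.0457
```

```bash
python3 - <<'E'
from h import *
go(.6305,-.066,.066)
E
```

```text
t 28.5 tcp [ 0.6311 -0.0638  0.2324] grasp [ 0.6307 -0.064   0.0774] w 0.0457 F [-0.2 -0.8 -0.3]
toolaxes x,y,z in world: [[-0.003, -0.001, -1.0], [1.0, 0.0, -0.003], [0.0, -1.0, 0.001]]
shift units (level axes) [ 0.57 -0.03  0.11] turn units [0.   0.01 0.03]
```

arm_command(rows=[[0.15,0,0.1,0,0,0],[0.15,0,0,0,0,0],[0.1,0,0,0,0,0],[0.05,0,0,0,0,0],[0.03,0,0,0,0,0],[0.03,0,0,0,0,0],[0,0,0,0,0,0],[0,0,0,0,0,0]])

```text
clock: 29.17
position: [0.6311, -0.0677, 0.2216]
tcp_rot: [-0.499, -0.5, 0.502, -0.499]
contact_force: [0.4, -0.4, -1.1]
width: 0.0453
```

```bash
python3 - <<'E'
from h import *
go(.6305,-.066,.066)
b,ds=eyes.camera("side")
cv2.imwrite("pics/v5.png",cv2.resize(b[130:330,200:400],None,fx=2.5,fy=2.5))
E
```

```text
t 29.17 tcp [ 0.6311 -0.0677  0.2216] grasp [ 0.6307 -0.068   0.0666] w 0.0453 F [ 0.4 -0.4 -1.1]
toolaxes x,y,z in world: [[-0.002, -0.002, -1.0], [1.0, -0.002, -0.002], [-0.002, -1.0, 0.002]]
shift units (level axes) [ 0.03 -0.03 -0.08] turn units [-0.02  0.02  0.03]
```

View pics/v5.png

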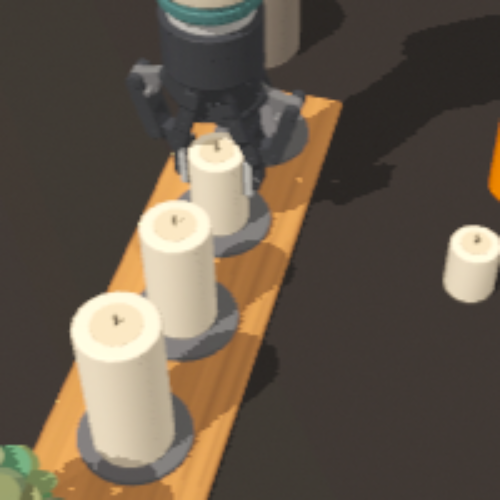

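The side view shows candle_75 just above coaster 3 and upright. I'm settling it and releasing.

arm_command(rows=[[0.05,0,-0.06,0,0,0],[0.05,0,0,0,0,0],[0.03,0,0,0,0,0],[0,0,0,0,0,0],[0,0,0,0,0,0],[0,0,0,0,0,0],[0,0,0,0,0,0],[0,0,0,0,0,0]])

```text
clock: 29.88
position: [0.6313, -0.0669, 0.2214]
tcp_rot: [-0.499, -0.499, 0.502, -0.5]
contact_force: [0.1, -0.5, 0.4]
width: 0.0452
```

arm_command(rows=[[0,0,0,0,0,0],[0,0,0,0,0,0],[0,0,0,0,0,0],[0,0,0,0,0,0],[0,0,0,0,0,0],[0,0,0,0,0,0],[0,0,0,0,0,0],[0,0,0,0,0,0]], claw=85)

```text
clock: 30.55
position: [0.6317, -0.0668, 0.2214]
tcp_rot: [-0.499, -0.498, 0.502, -0.5]
contact_force: [0.1, -0.4, 0.3]
width: 0.0851
```

arm_command(rows=[[-0.4,0,0,0,0,0],[-0.8,0,0,0,0,0],[-1,0,0,0,0,0],[-1,0,0,0,0,0],[-1,0,0,0,0,0],[-0.8,-0.3,0,0,0,0],[-0.4,-0.7,0,0,0,0],[0,-1,0,0,0,0]])

```text
clock: 31.22
position: [0.5936, -0.0655, 0.3372]
tcp_rot: [0.501, 0.498, -0.5, 0.501]
contact_force: [-0.1, -0.8, -0.1]
width: 0.085
```

```bash
python3 - <<'E'
from h import *
go(.4225,-.0662,.16)
E
```

```text
t 31.22 tcp [ 0.5936 -0.0655  0.3372] grasp [ 0.5941 -0.066   0.1822] w 0.085 F [-0.1 -0.8 -0.1]
toolaxes x,y,z in world: [[0.004, -0.003, -1.0], [1.0, -0.001, 0.004], [-0.001, -1.0, 0.003]]
shift units (level axes) [ 1.11 -8.55  0.03] turn units [-0.02  0.03 -0.04]
```

arm_command(rows=[[0,-1,0,0,0,0],[0,-1,0,0,0,0],[0,-1,0,0,0,0],[0,-1,0,0,0,0],[0,-1,0,0,0,0],[0,-1,0,0,0,0],[0,-1,0,0,0,0],[0,-0.5,0,0,0,0]])

```text
clock: 31.88
position: [0.4354, -0.0648, 0.3429]
tcp_rot: [0.502, 0.495, -0.498, 0.504]
contact_force: [-0.8, 0.5, -0.7]
width: 0.085
```

arm_command(rows=[[0.2,-0.2,0,0,0,0],[0.4,0,0,0,0,0],[0.5,0,0,0,0,0],[0.4,0,0,0,0,0],[0.2,0,0,0,0,0],[0,0,0,0,0,0],[0,0,0,0,0,0],[0,0,0,0,0,0]])

```text
clock: 32.55
position: [0.4334, -0.0648, 0.3074]
tcp_rot: [0.503, 0.494, -0.497, 0.506]
contact_force: [0.7, 0.1, -0.0]
width: 0.085
```

```bash
python3 - <<'E'
from h import *
go(.4225,-.0662,.03)
E
```

```text
t 32.55 tcp [ 0.4334 -0.0648  0.3074] grasp [ 0.436  -0.0658  0.1525] w 0.085 F [ 0.7  0.1 -0. ]
toolaxes x,y,z in world: [[0.017, -0.006, -1.0], [1.0, -0.0, 0.017], [-0.0, -1.0, 0.006]]
shift units (level axes) [ 6.12 -0.54  0.07] turn units [-0.    0.07 -0.2 ]
```

arm_command(rows=[[0.2,-0.3,0.05,0,0.07,-0.2],[0.5,-0.2,0,0,0,0],[0.6,-0.1,0,0,0,0],[0.6,0,0,0,0,0],[0.5,0,0,0,0,0],[0.3,0,0,0,0,0],[0,0,0,0,0,0],[0,0,0,0,0,0]])

```text
clock: 33.22
position: [0.4204, -0.0666, 0.2519]
tcp_rot: [-0.5, -0.5, 0.501, -0.499]
contact_force: [0.1, 0.3, -0.0]
width: 0.0848
```

```bash
python3 - <<'E'
from h import *
go(.4225,-.0662,.03)
a,d=eyes.camera("top");b,ds=eyes.camera("side")
cv2.imwrite("pics/v6.png",np.hstack([cv2.resize(a[180:340,220:420],None,fx=2,fy=2),cv2.resize(b[120:280,290:490],None,fx=2,fy=2)]))
E
```

```text
t 33.22 tcp [ 0.4204 -0.0666  0.2519] grasp [ 0.4201 -0.0664  0.0969] w 0.0848 F [ 0.1  0.3 -0. ]
toolaxes x,y,z in world: [[-0.002, 0.001, -1.0], [1.0, -0.002, -0.002], [-0.002, -1.0, -0.001]]
shift units (level axes) [ 3.34  0.1  -0.02] turn units [-0.02 -0.01  0.02]
```

View pics/v6.png

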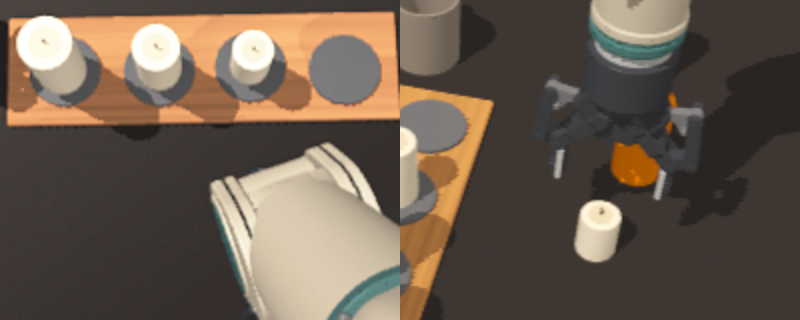

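The top view shows three candles on their coasters, with the mug-end coaster free. The jaws are above candle_50, so I'm descending.

arm_command(rows=[[0.2,0.1,0,0,0,0],[0.4,0,0,0,0,0],[0.5,0,0,0,0,0],[0.5,0,0,0,0,0],[0.4,0,0,0,0,0],[0.3,0,0,0,0,0],[0.2,0,0,0,0,0],[0,0,0,0,0,0]])

```text
clock: 33.98
position: [0.4249, -0.0664, 0.1998]
tcp_rot: [0.503, 0.498, -0.499, 0.5]
contact_force: [-0.3, 0.4, -0.3]
width: 0.0849
```

```bash
python3 - <<'E'
from h import *
go(.4225,-.0662,.03)
E
```

```text
t 33.98 tcp [ 0.4249 -0.0664  0.1998] grasp [ 0.4258 -0.0661  0.0448] w 0.0849 F [-0.3  0.4 -0.3]
toolaxes x,y,z in world: [[0.006, 0.002, -1.0], [1.0, -0.002, 0.006], [-0.002, -1.0, -0.002]]
shift units (level axes) [ 0.74 -0.12 -0.01] turn units [-0.03 -0.02 -0.07]
```

arm_command(rows=[[0.2,-0.1,0,-0.03,-0.02,-0.07],[0.2,0,0,0,0,0],[0.15,0,0,0,0,0],[0.1,0,0,0,0,0],[0,0,0,0,0,0],[0,0,0,0,0,0],[0,0,0,0,0,0],[0,0,0,0,0,0]], claw=54)

```text
clock: 34.65
position: [0.4234, -0.0663, 0.1858]
tcp_rot: [0.5, 0.5, -0.499, 0.5]
contact_force: [0.1, -0.2, -0.6]
width: 0.054
```

```bash
python3 - <<'E'
from h import *
go(.4225,-.0662,.03)
E
```

```text
t 34.65 tcp [ 0.4234 -0.0663  0.1858] grasp [ 0.4235 -0.066   0.0308] w 0.054 F [ 0.1 -0.2 -0.6]
toolaxes x,y,z in world: [[0.0, 0.002, -1.0], [1.0, 0.0, 0.0], [0.0, -1.0, -0.002]]
shift units (level axes) [ 0.04 -0.05 -0.  ] turn units [ 0.   -0.02 -0.  ]
```

arm_command(rows=[[0,0,0,0,0,0],[0,0,0,0,0,0],[0,0,0,0,0,0],[0,0,0,0,0,0],[0,0,0,0,0,0],[0,0,0,0,0,0],[0,0,0,0,0,0],[0,0,0,0,0,0]], claw=30)

```text
clock: 35.32
position: [0.4236, -0.0663, 0.1863]
tcp_rot: [0.501, 0.5, -0.499, 0.5]
contact_force: [0.3, -0.1, -1.6]
width: 0.0391
```

arm_command(rows=[[0,0,0,0,0,0],[-0.3,0,0,0,0,0],[-0.6,0,0,0,0,0],[-0.8,0,0,0,0,0],[-0.8,0,0,0,0,0],[-0.6,0,0,0,0,0],[-0.4,0,0,0,0,0],[-0.1,0,0,0,0,0]])

```text
clock: 35.98
position: [0.4227, -0.0659, 0.2602]
tcp_rot: [0.499, 0.502, -0.5, 0.499]
contact_force: [0.1, 1.0, -0.7]
width: 0.0391
```

arm_command(rows=[[0,0.3,0.1,0,0,0],[0,0.7,0.3,0,0,0],[0,1,0.5,0,0,0],[0,1,0.5,0,0,0],[0,1,0.5,0,0,0],[0,1,0.5,0,0,0],[0,1,0.5,0,0,0],[0,1,0.5,0,0,0]])

```text
clock: 36.65
position: [0.5655, -0.1361, 0.2549]
tcp_rot: [0.495, 0.505, -0.502, 0.498]
contact_force: [0.1, 0.5, -0.3]
width: 0.0394
```

```bash
python3 - <<'E'
from h import *
go(.6293,-.1752,.08)
E
```

```text
t 36.65 tcp [ 0.5655 -0.1361  0.2549] grasp [ 0.5633 -0.1361  0.0999] w 0.0394 F [ 0.1  0.5 -0.3]
toolaxes x,y,z in world: [[-0.014, 0.0, -1.0], [1.0, 0.007, -0.014], [0.007, -1.0, -0.0]]
shift units (level axes) [0.99 3.19 1.96] turn units [ 0.08 -0.    0.16]
```

arm_command(rows=[[0,0.8,0.5,0.08,0,0.16],[0,0.7,0.4,0,0,0],[0,0.5,0.3,0,0,0],[0,0.3,0.2,0,0,0],[0.2,0.1,0,0,0,0],[0.2,0,0,0,0,0],[0,0,0,0,0,0],[0,0,0,0,0,0]])

```text
clock: 37.32
position: [0.6185, -0.1688, 0.2374]
tcp_rot: [-0.5, -0.5, 0.503, -0.497]
contact_force: [0.4, 0.7, -0.2]
width: 0.0395
```

```bash
python3 - <<'E'
from h import *
go(.6293,-.1752,.045)
E
```

```text
t 37.32 tcp [ 0.6185 -0.1688  0.2374] grasp [ 0.6175 -0.1688  0.0824] w 0.0395 F [ 0.4  0.7 -0.2]
toolaxes x,y,z in world: [[-0.006, -0.0, -1.0], [1.0, -0.005, -0.006], [-0.005, -1.0, 0.0]]
shift units (level axes) [1.87 0.54 0.32] turn units [-0.06  0.    0.07]
```

arm_command(rows=[[0.1,0.3,0.2,-0.06,0,0.07],[0.3,0.2,0.1,0,0,0],[0.4,0,0,0,0,0],[0.4,0,0,0,0,0],[0.2,0,0,0,0,0],[0.1,0,0,0,0,0],[0,0,0,0,0,0],[0,0,0,0,0,0]])

```text
clock: 37.98
position: [0.6278, -0.174, 0.2034]
tcp_rot: [0.499, 0.502, -0.5, 0.5]
contact_force: [-0.2, 0.1, 0.1]
width: 0.0391
```

```bash
python3 - <<'E'
from h import *
go(.6293,-.1752,.045)
E
```

```text
t 37.98 tcp [ 0.6278 -0.174   0.2034] grasp [ 0.6274 -0.174   0.0484] w 0.0391 F [-0.2  0.1  0.1]
toolaxes x,y,z in world: [[-0.002, 0.0, -1.0], [1.0, 0.004, -0.002], [0.004, -1.0, -0.0]]
shift units (level axes) [0.17 0.08 0.06] turn units [ 0.04 -0.    0.03]
```

arm_command(rows=[[0.05,0.08,0.06,0,0,0],[0.05,0,0,0,0,0],[0.05,0,0,0,0,0],[0.03,0,0,0,0,0],[0.02,0,0,0,0,0],[0,0,0,0,0,0],[0,0,0,0,0,0],[0,0,0,0,0,0]])

```text
clock: 38.65
position: [0.63, -0.1753, 0.2006]
tcp_rot: [0.499, 0.501, -0.499, 0.501]
contact_force: [-0.4, -0.3, -0.8]
width: 0.0392
```

```bash
python3 - <<'E'
from h import *
go(.6293,-.1752,.045)
b,ds=eyes.camera("side")
cv2.imwrite("pics/v7.png",cv2.resize(b[110:260,240:390],None,fx=3,fy=3))
E
```

```text
t 38.65 tcp [ 0.63   -0.1753  0.2006] grasp [ 0.63   -0.1753  0.0456] w 0.0392 F [-0.4 -0.3 -0.8]
toolaxes x,y,z in world: [[-0.0, -0.0, -1.0], [1.0, 0.004, -0.0], [0.004, -1.0, 0.0]]
shift units (level axes) [ 0.03 -0.04 -0.  ] turn units [0.04 0.01 0.  ]
```

View pics/v7.png

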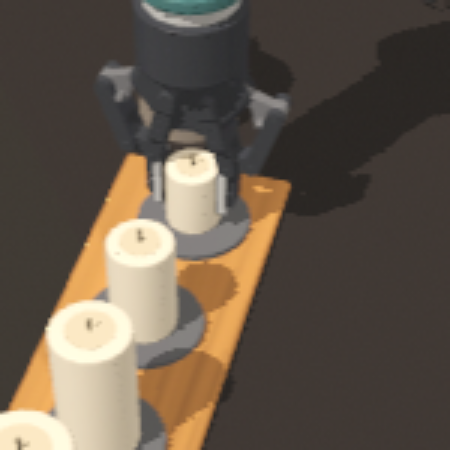

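The side view shows candle_50 on the mug-end coaster, upright in the jaws. I'm releasing, then retreating up and back for a clear top view.

arm_command(rows=[[0.05,0,0,0,0,0],[0.02,0,0,0,0,0],[0,0,0,0,0,0],[0,0,0,0,0,0],[0,0,0,0,0,0],[0,0,0,0,0,0],[0,0,0,0,0,0],[0,0,0,0,0,0]])

```text
clock: 39.37
position: [0.6302, -0.1752, 0.2003]
tcp_rot: [0.499, 0.5, -0.499, 0.501]
contact_force: [0.1, -0.1, 0.9]
width: 0.039
```

arm_command(rows=[[0,0,0,0,0,0],[0,0,0,0,0,0],[0,0,0,0,0,0],[0,0,0,0,0,0],[0,0,0,0,0,0],[0,0,0,0,0,0],[0,0,0,0,0,0],[0,0,0,0,0,0]], claw=85)

```text
clock: 40.03
position: [0.6303, -0.1753, 0.1998]
tcp_rot: [0.499, 0.501, -0.499, 0.501]
contact_force: [0.3, -0.2, 0.1]
width: 0.0849
```

arm_command(rows=[[-0.4,0,0,0,0,0],[-0.8,0,0,0,0,0],[-1,0,0,0,0,0],[-1,0,0,0,0,0],[-1,0,0,0,0,0],[-1,-0.3,0,0,0,0],[-1,-0.7,0,0,0,0],[-1,-1,0.3,0,0,0]])

```text
clock: 40.7
position: [0.5907, -0.1786, 0.3485]
tcp_rot: [0.498, 0.504, -0.498, 0.5]
contact_force: [-0.5, -0.6, 1.2]
width: 0.0848
```

arm_command(rows=[[0,-1,0.5,0,0,0],[0,-1,0.5,0,0,0],[0,-1,0.5,0,0,0],[0,-1,0.5,0,0,0],[0,-0.7,0.5,0,0,0],[0,-0.3,0.3,0,0,0],[0,0,0,0,0,0],[0,0,0,0,0,0]])

```text
clock: 41.37
position: [0.4857, -0.2368, 0.3595]
tcp_rot: [0.499, 0.499, -0.497, 0.505]
contact_force: [-0.2, -1.2, -0.1]
width: 0.0848
```

```bash
python3 - <<'E'
from h import *
state()
p,d=eyes.camera("top"); X=cloud("top",d)
C=np.array([[.6213,.1496],[.6239,.0392],[.6309,-.0673],[.6299,-.177]])  # top-camera coaster centres
for c,hh in zip(C,(.125,.1,.075,.05)):
    t=(abs(X[...,2]-.014-hh)<.006)&(np.hypot(X[...,0]-c[0],X[...,1]-c[1])<.06)
    ys,xs=np.nonzero(t); (u,v),r=cv2.minEnclosingCircle(np.c_[xs,ys].astype(np.float32))
    q=ray("top",(u,v),.014+hh); m=X[t].mean(0); print(hh,t.sum(),"disc",q.round(4),"mean",m.round(4),"off mm",((q[:2]-c)*1e3).round(1),((m[:2]-c)*1e3).round(1),"ext",np.ptp(X[t],axis=0).round(3))
b,_=eyes.camera("side")
cv2.imwrite("pics/end.png",np.hstack([cv2.resize(p[150:350,120:520],(400,200)),cv2.resize(b[100:420,150:470],(320,320))[:200]]) if 0 else np.hstack([p[100:420,100:540],b[100:420,150:470]]))
E
```

```text
t 41.37 tcp [ 0.4857 -0.2368  0.3595] grasp [ 0.487  -0.2373  0.2045] w 0.0848 F [-0.2 -1.2 -0.1]
toolaxes x,y,z in world: [[0.008, -0.004, -1.0], [1.0, 0.009, 0.008], [0.009, -1.0, 0.004]]
0.125 596 disc [0.6214 0.1517 0.139 ] mean [0.6214 0.1517 0.139 ] off mm [0.1 2.1] [0.1 2.1] ext [0.056 0.056 0.011]
0.1 451 disc [0.6257 0.0386 0.114 ] mean [0.6255 0.0389 0.114 ] off mm [ 1.8 -0.6] [ 1.6 -0.3] ext [0.051 0.051 0.009]
0.075 333 disc [ 0.6311 -0.0656  0.089 ] mean [ 0.6313 -0.0657  0.0892] off mm [0.2 1.7] [0.4 1.6] ext [0.044 0.044 0.011]
0.05 240 disc [ 0.6304 -0.1749  0.064 ] mean [ 0.6307 -0.1751  0.0641] off mm [0.5 2.1] [0.8 1.9] ext [0.039 0.037 0.011]
```

View pics/end.png

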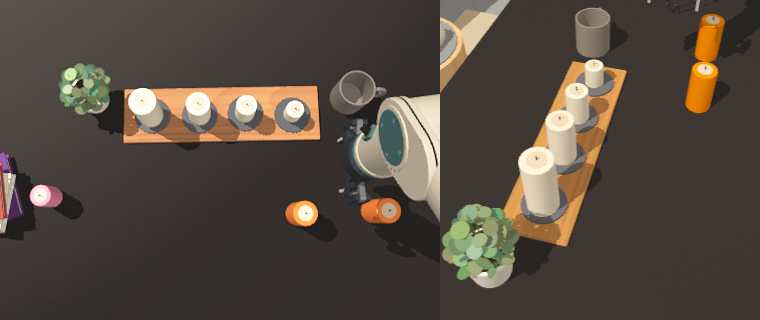

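All four candles stand within 3 mm of their coaster centres with tops at the right heights. The plant, the mug and the look-alikes are in place, and the gripper touches nothing.

```bash
python3 -c "
from workcell import manip
print(manip.finish_job())"
```

```text
the job is handed in; nothing more can be done
None
```

I stood the four cream candles on the coasters in order of height, from candle_125 beside the plant through candle_100 and candle_75 to candle_50 beside the mug. I then backed the gripper off and handed the job in at about 41 s; no verdict is reported.

- **Placing:** the last top view put each candle within about 2 mm of its coaster's centre. Their tops were at the expected heights (0.139, 0.114, 0.089 and 0.064 m).
- **Upright:** all four candles looked upright in both views; I did not measure their lean.
- **Left alone:** the plant, the mug and the orange and pink look-alikes looked unmoved in the final pictures. I did not measure their positions again.
- **Disagreements:** the two cameras disagreed by up to 4 mm on the coaster positions, well inside the 15 mm allowed. On the first grasp the jaws began closing about 8 mm off in x and slightly tilted, so I reopened, corrected and regripped. No check failed.

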